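# Line clearance and hood hold for a label-roll change

### The job

Clear the bottle labeller for a label-roll change: first take the two labelled amber bottles out of its catch tray and lay them, without dropping them, in the blue tote. Then raise the labeller's hood smoothly by its black bar to its balance point, a little past upright (100 degrees open), and finish still holding the bar there in the fingers: it has no stay, so it must neither fall shut nor go over onto the rear housing. Leave the tote and everything else on the bench where they are.

Things in the scene. Friction and masses are not known exactly. Their poses are not given: they have to be found in the camera images.
- labeller: Off-white bench-top bottle labeller, fixed, 260 deep (x) x 200 wide (y) x 130 mm high; origin on the bench under the middle of its housing; its -x axis points out of its front, z up. The rear half (x from +12 mm) is a solid housing with a display, the front half a label bay under the hinged hood. On its -y side is the open catch tray.
- tray (a point): Middle of the catch tray's floor (black mat, 9 mm above the bench). The aluminium tray is fixed to the labeller: inside 246 mm (labeller x) x 130 mm (labeller y), rim 33 mm above the bench. The housing's wall is 80 mm away towards +y; a steel slide up to 46 mm above the bench overhangs the tray's edge there by 7 mm.
- hood (a joint): Hood angle in rad about a level hinge along the labeller's y axis: 0 shut (as it starts), growing as its front goes up and back; 1.57 upright, 2.6 fallen back. Balance point 1.75 (100 degrees), centre of gravity straight over the hinge: below it falls shut, above it falls back. The hinge is nearly free. Hood 0.3 to 0.6 kg, 200 wide, 140 long, 56 mm deep.
- hood_hinge (a point): Middle of the hood's hinge line, at the hood's rear top edge; labeller frame (+10, 0, +130) mm. It does not move.
- hood_bar (a point): Middle of the hood's black handle bar, where to grip: 12 mm thick, 120 mm long parallel to the hinge, an arm at each end, its axis 42 mm off the hood's front face. Shut: 182 mm in front (-x) of and 32 mm below the hinge, 98 mm above the bench, hood top 34 mm above it. Balanced: straight above the hinge, 315 mm above the bench. It can turn in the fingers while pinched.
- bottle_a: Labelled square amber plastic bottle lying in the catch tray, white cap, white label with red stripe: 30 x 30 mm square, 68 mm long, about 45 g. Origin at its middle (15 mm above what it lies on); its own x axis runs lengthwise towards the cap. Grip it across the 30 mm width; it can be gripped near the middle.
- bottle_b: The same kind of bottle with a blue stripe, also lying in the catch tray, about 110 mm from the first.
- tote: Open blue plastic tote standing loose on the bench, 260 (its x) x 180 (its y) x 75 mm high, walls and floor 4 mm; origin under its middle. Empty at the start; the bottles may lie anywhere on its floor.
- spare_roll: Bystander: white fresh label roll standing on end, 76 mm across, 60 mm high; origin under its middle.
- reagent_1: Bystander: dark brown reagent bottle, 48 mm across, 88 mm high; origin under its middle.
- reagent_2: Bystander: the same as reagent_1.
- tip_box: Bystander: blue pipette-tip box with clear lid, 85 x 125 x 91 mm high; origin under its middle.
- tube_rack: Bystander: orange tube rack 70 x 140 x 30 mm with a few tubes; origin under its middle.
- marker: Bystander: blue marker pen with black cap lying on the bench, 125 mm long, 14 mm thick; origin under its middle.

How it is judged:
By the outcome, as a careful person would: the job done as asked, in the order asked, and still so for the second after the job is handed in, while the arm keeps its last pose, push and grip.
It also fails if it takes over 72 s, if anything falls off the work surface, if the arm or the gripper's body presses on something with over 40 N, if the wrist force passes 120 N, or if a joint passes its speed limit or range.

### The arm

A 6-joint arm with a two-finger parallel gripper is mounted at the origin on the work surface. World frame = base frame: x ahead of the robot, y to its left, z up, the work surface at z = 0. Lengths are in m, angles in degrees, forces in N, time in s.
With the tool pointing down it reaches from about 0.4 to 0.825 m from the base axis. Payload 7 kg.
Tool frame: the origin (TCP) lies at the very end of the fingers, on their centre line; the grasp point (between the pads) lies 19 mm behind it; z points along the fingers, y is the line along which they close (so a half turn about z gives the same grasp; the last joint's range is limited). The gripper opens to 88 mm and grips with 3 to 60 N. Pads are 19 mm wide; open, the fingers measure 130 mm over their backs; the gripper's body (78 mm by 193 mm) begins 47 mm behind the grasp point.
Start: joints at [-55.972, 20.546, 0.682, 0, -70.136, -16.507], TCP at [0.203, -0.644, 0.227] pointing down, gripper open.
Joint ranges: [-176.03, 176.03], [-82.01, 121.73], [-58.28, 71.71], [-173.87, 95.51], [-174.79, -0.11], [-173.66, 173.66]. Speed limits (degrees/s): [136.94, 136.94, 172.46, 180, 180, 180].

### API

Orientations are given as [roll, pitch, yaw] about the fixed x, y, z axes, in that order (R = Rz(yaw) Ry(pitch) Rx(roll)).
In Python, from plant import r gives the robot as it stands. The module is installed in compiled form; this text tells all that it offers.
- The arm moves only by the tool jog_arm, never from a script. Its arguments are lists of equal length, an entry for each row: "travel": the shift along the tool's x, y, z each as a share of 50 cm, from -1 to 1, a list of three; "dr": the turn, a rotation vector about the tool's x, y, z each as a share of 360 degrees, from -1 to 1, a list of three; "claw": the opening, from 0 (shut) to 1 (fully open). A call has exactly 10 rows; each row is the pose to reach, as a shift and turn from the pose commanded when the call began, along the tool's axes at that moment, turning the shorter way round; what a row does not reach only later rows make up. A row lasts 1/8 s, in which the tool goes at most 62.5 mm and 10.7 degrees, less where a joint would pass 70% of its speed; a pose out of reach is approached as far as the arm can. A call with a number of a shift or a turn outside -1 to 1 is refused whole. A call with a gripper value outside its range is refused whole. The fingers move at their own pace and stop on an object; "newtons" is the grip in N (left out, the last holds). Time passes only in rows, so rows that repeat a pose let the fingers close, or fill a call up. It gives the time, the measured TCP pose, the force, the opening and the grip force at its end, in the units of the state.
- r.get_state(): the state, without advancing time (a new reading comes with each control period).
- r.capture(name): name is "scene" or "top" or "wrist"; returns a dict with "pixels" (480x640x3 uint8, red, green, blue), "range_z" (480x640 float32, m along the optical axis (not along the pixel's ray), 0 where there is no reading), "fx", "fy", "cx", "cy" (pixels), "dist_coeffs" ([k1, k2, p1, p2, k3] as OpenCV has them; the pictures are not rectified), "position" and "attitude" of the camera in the world; the wrist camera has in their place "hand_eye" (4x4, takes a point from camera to tool coordinates, whose origin is the TCP and whose axes are the flange's). Camera axes: x right, y up, looking along -z (the intrinsics and any distortion apply to the point x, -y, -z); pixel columns grow to the right and rows downward; lengths in m; the calibration is good to about 2 mm. A picture is of the moment at which its call begins: read the wrist's pose just before it.
- r.close_job(): hands the job in; it is judged then, once.
Trained networks look in the newest picture that a camera, given by its name, has taken for a name from the list of things; names that differ only in an ending like _2 or _b are one class to them, and where a whole thing is asked for, a point or a joint stands for the part that bears it (a point fixed in the world has none). Each returns a list of dicts, best first, with "conf" (0 to 1); they miss things now and then, are a little off and sometimes report something else, mostly with a low value. They report only what shows in the picture. A call takes as long as a camera call.
- r.boxes_of(name, camera): "extent" ([left, top, right, bottom] in pixels, round what is visible of it).
- r.regions_of(name, camera): "pixels" (480x640 bool, what is visible of it) and "extent" ([left, top, right, bottom] in pixels, round what is visible of it).
- r.tip_of(name, camera): "at" ([column, row] in pixels: a listed point, or the origin of a listed thing).
The state is a dict: "time_s": time; "joints": joint angles; "qd": joint speeds; "joint_torque": joint torques, N m; "tcp_pos": TCP position; "eef_rot": TCP orientation; "contact_force": force on the tool from outside, world axes, zero at the start; "moment": the same for the moment, N m; "gripper_width": finger opening in m; "gripper_force": force on a finger pad.
Only numpy, scipy, OpenCV 4.12 (cv2) and the standard library are available. Lean on these libraries where they do the work, as an engineer would, in place of code of your own. Each camera call takes 0.05 s, during which the arm holds its last target. There are 200 camera calls.

## Working session

There is one attempt and no reset: what is moved stays moved. The work goes in short steps, Python scripts to look and compute and a tool call to move; the robot and the scene stay as the last step left them, time stands still between calls to the robot, and variables do not carry over. Pictures are saved under pics/ and viewed, at most 10 in all, crops included, and the job is handed in when it is done.

Besides the shell and the picture viewer there is one more tool, called after "Emit:" by a JSON object that holds its "name" and its "arguments". jog_arm: Moves the arm, as the interface text tells. Its arguments: {"type":"object","properties":{"travel":{"type":"array"},"dr":{"type":"array"},"claw":{"type":"array"},"newtons":{"type":"number"}},"required":["travel","dr","claw"]}

```bash
mkdir -p pics; cat > h.py <<'E'
import numpy as np, cv2
from scipy.spatial.transform import Rotation as R
from plant import r
def cam(name):
    s=r.get_state(); c=r.capture(name)
    if 'hand_eye' in c:
        T=np.eye(4); T[:3,:3]=R.from_euler('xyz',s['eef_rot'],degrees=True).as_matrix(); T[:3,3]=s['tcp_pos']
        c['T']=T@np.array(c['hand_eye'])
    else: c['T']=None
    return c
def world(c,uv,z=None):
    uv=np.atleast_2d(np.array(uv,float))
    K=np.array([[c['fx'],0,c['cx']],[0,c['fy'],c['cy']],[0,0,1]])
    n=cv2.undistortPoints(uv[:,None,:],K,np.array(c['dist_coeffs'],float))[:,0]
    d=np.c_[n[:,0],-n[:,1],-np.ones(len(n))]
    T=c['T']
    if z is None:
        i=np.clip(np.round(uv).astype(int),0,[639,479]); rg=c['range_z'][i[:,1],i[:,0]]
        return (d*rg[:,None])@T[:3,:3].T+T[:3,3]
    w=d@T[:3,:3].T; return T[:3,3]+w*((z-T[2,3])/w[:,2])[:,None]
E
python3 - <<'E'
from h import *
for n in ['top','scene']:
    c=r.capture(n); print(n,c['position'],c['attitude'],c['fx'],c['dist_coeffs']); cv2.imwrite(f'pics/{n}0.png',c['pixels'][:,:,::-1])
    for o in ['labeller','tray','hood_hinge','hood_bar','bottle_a','bottle_b','tote','spare_roll','reagent_1','tip_box','tube_rack','marker']:
        print(o,[(np.round(d['at']),round(d['conf'],2)) for d in r.tip_of(o,n)][:3])
print(r.get_state())
E
```

```text
top [ 0.17046472 -0.02204589  1.70738617] [ 12.18133533  -0.21512885 -83.39261397] 531.9235148334276 [0.01683601 0.         0.         0.         0.        ]
labeller [(array([279., 216.]), 0.56)]
tray [(array([335., 222.]), 0.57)]
hood_hinge [(array([278., 200.]), 0.97)]
hood_bar [(array([274., 260.]), 0.83)]
bottle_a [(array([334., 207.]), 0.72), (array([336., 240.]), 0.56)]
bottle_b [(array([334., 207.]), 0.72), (array([336., 240.]), 0.56)]
tote [(array([423., 274.]), 0.85)]
spare_roll [(array([188., 254.]), 0.69)]
reagent_1 [(array([167., 221.]), 0.72), (array([197., 209.]), 0.5)]
tip_box [(array([280., 216.]), 0.19)]
tube_rack [(array([486., 256.]), 0.8), (array([248., 288.]), 0.62)]
marker [(array([250., 290.]), 0.68)]
scene [ 0.85634329 -0.57248573  1.11149264] [32.93498204 -0.79365023 29.11963307] 498.92997968923055 [-0.03656274  0.          0.          0.          0.        ]
labeller [(array([364., 226.]), 0.78)]
tray [(array([330., 272.]), 0.67), (array([348., 278.]), 0.44)]
hood_hinge [(array([376., 197.]), 0.75), (array([309., 179.]), 0.48)]
hood_bar [(array([310., 184.]
[... 511 characters left out ...]
), 0.27)]
{'time_s': 1.3, 'joints': array([-5.59699358e+01,  2.05469076e+01,  6.83795082e-01, -5.28713375e-04,
       -7.01368248e+01, -1.65057758e+01]), 'qd': array([-0.00670575, -0.01208047,  0.00838902, -0.04274004,  0.01256653,
        0.15300134]), 'joint_torque': array([ 2.57998799e-04, -5.82391870e+01,  2.93294281e+01,  7.00265452e+00,
        1.22946742e-02, -1.79643155e-05]), 'tcp_pos': array([ 0.20322112, -0.64366885,  0.22656737]), 'eef_rot': array([ 1.79999919e+02,  4.94584058e-04, -1.62475891e+02]), 'contact_force': array([-0.59340411,  0.69239158,  0.81265578]), 'moment': array([-0.01699481,  0.02926859, -0.02009214]), 'gripper_force': 0.0, 'gripper_width': 0.08774452013626775}
```

```bash
python3 - <<'E'
s=open('h.py').read()
s=s.replace("else: c['T']=None","""else:
        T=np.eye(4); T[:3,:3]=R.from_euler('xyz',c['attitude'],degrees=True).as_matrix(); T[:3,3]=c['position']; c['T']=T""")
open('h.py','w').write(s)
E
python3 - <<'E'
from h import *
a=cv2.imread('pics/top0.png')[130:370,120:540]; cv2.imwrite('pics/tc.png',cv2.resize(a,(798,456)))
np.set_printoptions(precision=4,suppress=True)
c=cam('top')
print('hinge',world(c,[[278,200]],.13),'bar',world(c,[[274,260]],.098),world(c,[[274,260]]))
print('bottles',world(c,[[334,207],[336,240]],.024),world(c,[[334,207],[336,240]]))
for n in ['tote','labeller','bottle_a','hood_bar','tip_box','tube_rack']:
    for d in r.regions_of(n,'top')[:2]:
        m=d['pixels'].astype(np.uint8); v,u=np.nonzero(m); P=world(c,np.c_[u,v]); zs=P[:,2]
        hi=P[zs>np.percentile(zs,70)-.006] if n!='tote' else P[zs>.068]
        rc=cv2.minAreaRect(hi[:,:2].astype(np.float32)*1000)
        print(n,round(d['conf'],2),d['extent'],'z%',np.percentile(zs,[5,50,95]),'rect',rc, 'med',np.median(hi,0))
c=cam('scene')
print('S hinge',world(c,[[376,197]],.13),'bar',world(c,[[310,184]],.098),'bott',world(c,[[302,264],[349,278]],.024),'tote',world(c,[[209,348]],0.0), 'tip',world(c,[[338,387]],0.0),world(c,[[338,387]]))
E
```

```text
hinge [[0.5996 0.1546 0.13  ]] bar [[0.418  0.1452 0.098 ]] [[0.4171 0.1446 0.1041]]
bottles [[ 0.6262 -0.0187  0.024 ]
 [ 0.5174 -0.0372  0.024 ]] [[ 0.6225 -0.0187  0.0377]
 [ 0.5158 -0.0371  0.0314]]
tote 0.73 [393.2, 227.8, 460.1, 320.6] z% [-0.003   0.0049  0.0719] rect ((334.4131164550781, -274.1488952636719), (276.1205749511719, 534.3197021484375), 60.365455627441406) med [ 0.4229 -0.3286  0.0738]
labeller 0.6 [391.4, 228.0, 461.8, 324.3] z% [-0.003   0.0049  0.0717] rect ((335.9924011230469, -275.29669189453125), (277.412841796875, 537.7582397460938), 60.45691680908203) med [ 0.4432 -0.3436  0.0081]
labeller 0.56 [244.1, 164.3, 353.6, 262.8] z% [0.0044 0.1263 0.1359] rect ((435.14276123046875, 133.6453399658203), (576.22119140625, 212.4761962890625), 10.22428035736084) med [0.5792 0.1603 0.1307]
bottle_a 0.6 [330.6, 232.5, 341.0, 249.8] z% [0.0212 0.0372 0.0444] rect ((518.0988159179688, -35.099945068359375), (66.55006408691406, 29.10870361328125), 6.194992542266846) med [ 0.5222 -0.036   0.0385]
bottle_a 0.26 [155.0, 211.0, 176.4, 226.3] z% [0.0114 0.0582 0.0874] rect ((516.
[... 244 characters left out ...]
39453125, 205.4239501953125), 11.431190490722656) med [0.526  0.1531 0.1314]
tip_box 0.66 [395.9, 163.8, 438.4, 199.0] z% [0.0171 0.0876 0.096 ] rect ((471.2140197753906, -187.5502166748047), (137.7712860107422, 672.5968017578125), 72.75177764892578) med [ 0.737  -0.2707  0.0904]
tube_rack 0.82 [463.4, 242.9, 508.2, 270.1] z% [0.0034 0.0285 0.0383] rect ((390.7169494628906, -288.9870300292969), (124.69190979003906, 680.82763671875), 29.14737319946289) med [ 0.5185 -0.5205  0.0307]
S hinge [[0.6039 0.1644 0.13  ]] bar [[0.4268 0.1413 0.098 ]] bott [[ 0.508  -0.0408  0.024 ]
 [ 0.6298 -0.0179  0.024 ]] tote [[ 0.4273 -0.3311  0.    ]] tip [[ 0.7324 -0.2635  0.    ]] [[ 0.7426 -0.2889  0.0912]]
```

View pics/tc.png

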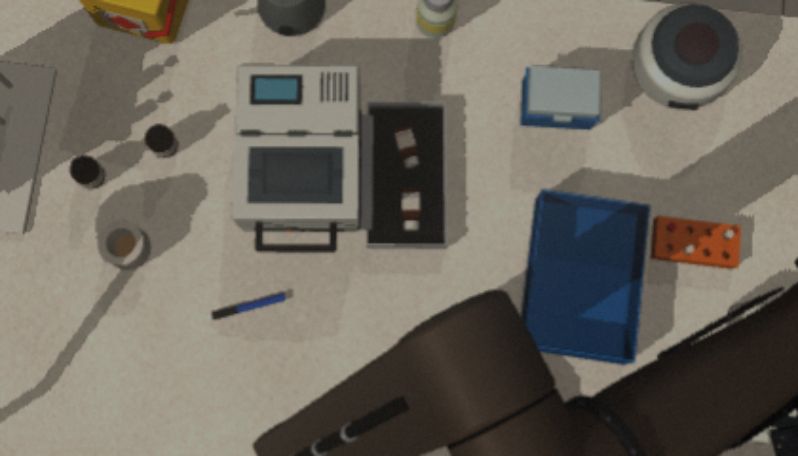

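View pics/scene0.png

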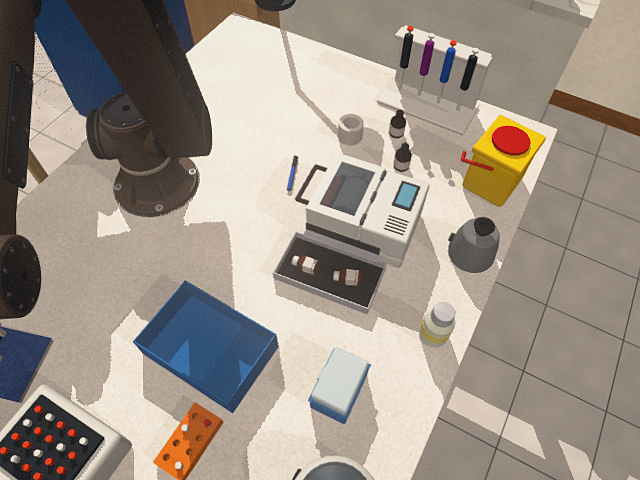

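```bash
cat >> h.py <<'E'
def rel(*targets,base=None):
    """targets: (pos,Rotation) -> travel, dr shares relative to base (default the measured pose)"""
    if base is None:
        s=r.get_state(); base=(np.array(s['tcp_pos']),R.from_euler('xyz',s['eef_rot'],degrees=True))
    for p,q in targets:
        print('travel',np.round(base[1].inv().apply(np.array(p)-base[0])/.5,4).tolist(),'dr',np.round((base[1].inv()*q).as_rotvec(degrees=True)/360,4).tolist())
def down(yaw,tilt=0,pitch=0):
    """tool down; yaw = yaw of tool x; tilt about tool x, pitch about tool y"""
    return R.from_euler('xyz',[180,0,yaw],degrees=True)*R.from_euler('xy',[tilt,pitch],degrees=True)
E
python3 - <<'E'
from h import *
s=r.get_state()
rel(([.2,-.64,.36],down(-173.4)),([.50,0.0,.40],down(-173.4)))
E
```

```text
travel [0.0039, 0.0089, -0.2669] dr [0.0, -0.0, 0.0303]
travel [-0.9536, 1.0489, -0.3468] dr [0.0, -0.0, 0.0303]
```

Emit:
{"name": "jog_arm", "arguments": {"travel": [[0, 0, -0.1], [-0.07, 0.08, -0.2], [-0.16, 0.18, -0.28], [-0.25, 0.27, -0.34], [-0.34, 0.37, -0.34], [-0.43, 0.47, -0.34], [-0.52, 0.57, -0.34], [-0.61, 0.67, -0.34], [-0.7, 0.77, -0.34], [-0.78, 0.86, -0.34]], "dr": [[0, 0, 0], [0, 0, 0.01], [0, 0, 0.02], [0, 0, 0.03], [0, 0, 0.03], [0, 0, 0.03], [0, 0, 0.03], [0, 0, 0.03], [0, 0, 0.03], [0, 0, 0.03]], "claw": [1, 1, 1, 1, 1, 1, 1, 1, 0.5, 0.5]}}

```text
time_s: 2.95
tcp_pos: [0.4244, -0.162, 0.397]
eef_rot: [-180.0, 0.1, -173.3]
contact_force: [1.1, -0.5, 0.1]
gripper_width: 0.073
gripper_force: 0.0
```

```bash
python3 - <<'E'
from h import *
s=r.get_state(); print(s['tcp_pos'],s['eef_rot'],s['joints'])
rel(([.50,0.0,.40],down(-173.4)))
E
```

```text
[ 0.42439373 -0.16204804  0.39702312] [-1.79990710e+02  8.57300095e-02 -1.73274259e+02] [ 4.08034276e+00 -4.93992564e+00 -7.79842340e+00  5.33024164e-03
 -8.70554348e+01 -8.73548780e+01]
travel [-0.1881, 0.3042, -0.0057] dr [-0.0, 0.0002, 0.0003]
```

Emit:
{"name": "jog_arm", "arguments": {"travel": [[-0.08, 0.1, 0], [-0.15, 0.2, 0], [-0.19, 0.3, 0], [-0.19, 0.3, 0], [-0.19, 0.3, 0], [-0.19, 0.3, 0], [-0.19, 0.3, 0], [-0.19, 0.3, 0], [-0.19, 0.3, 0], [-0.19, 0.3, 0]], "dr": [[0, 0, 0], [0, 0, 0], [0, 0, 0], [0, 0, 0], [0, 0, 0], [0, 0, 0], [0, 0, 0], [0, 0, 0], [0, 0, 0], [0, 0, 0]], "claw": [0.5, 0.5, 0.5, 0.5, 0.5, 0.5, 0.5, 0.5, 0.5, 0.5]}}

```text
time_s: 4.2
tcp_pos: [0.5009, -0.004, 0.3965]
eef_rot: [180.0, 0.0, -173.3]
contact_force: [-0.3, 0.6, 0.5]
gripper_width: 0.044
gripper_force: 0.0
```

```bash
python3 - <<'E'
from h import *
np.set_printoptions(precision=4,suppress=True)
s=r.get_state(); print(s['tcp_pos'],s['eef_rot'])
c=cam('wrist'); cv2.imwrite('pics/w1.png',c['pixels'][:,:,::-1]); np.savez('w1.npz',**c)
print(c['T'])
for o,z in [('tray',.009),('hood_hinge',.13),('hood_bar',.098),('bottle_a',.024)]:
    for d in r.tip_of(o,'wrist')[:3]: print(o,round(d['conf'],2),np.round(d['at']),world(c,[d['at']],z))
for d in r.regions_of('bottle_a','wrist')[:4]:
    m=d['pixels']; v,u=np.nonzero(m); P=world(c,np.c_[u,v]); k=P[(P[:,2]>.033)&(P[:,2]<.045)]
    if len(k)>10: print(round(d['conf'],2),d['extent'],np.median(P,0),cv2.minAreaRect((k[:,:2]*1000).astype(np.float32)))
v,u=np.mgrid[0:480:2,0:640:2]; P=world(c,np.c_[u.ravel(),v.ravel()])
# height map image, world top-down, 2mm/px : x .35-.75 up, y left
H=np.zeros((220,300),np.float32)
ix=((.78-P[:,0])/.002).astype(int); iy=((.3-P[:,1])/.002).astype(int); ok=(ix>=0)&(ix<220)&(iy>=0)&(iy<300)&(P[:,2]>-.01)&(P[:,2]<.2)
H[ix[ok],iy[ok]]=P[ok,2]
im=cv2.applyColorMap((np.clip(H/.15,0,1)*255).astype(np.uint8),cv2.COLORMAP_TURBO); im=cv2.resize(im,(600,440),interpolation=0)
cv2.imwrite('pics/hm.png',im)
E
```

```text
[ 0.5009 -0.004   0.3965] [ 179.9982    0.0004 -173.2937]
[[-0.1159 -0.9568 -0.2665  0.4292]
 [ 0.9933 -0.1118 -0.0304 -0.013 ]
 [-0.0007 -0.2682  0.9634  0.5542]
 [ 0.      0.      0.      1.    ]]
tray 0.7 [302. 238.] [[ 0.5749 -0.0213  0.009 ]]
tray 0.29 [625. 155.] [[0.3986 0.4276 0.009 ]]
hood_hinge 0.38 [295. 198.] [[ 0.4979 -0.0321  0.13  ]]
hood_bar 0.79 [452. 145.] [[0.4205 0.1415 0.098 ]]
bottle_a 0.95 [291. 197.] [[ 0.515  -0.0422  0.024 ]]
bottle_a 0.58 [300. 273.] [[ 0.6242 -0.0173  0.024 ]]
0.97 [282.2, 171.1, 305.8, 227.2] [ 0.5157 -0.0359  0.038 ] ((514.9719848632812, -35.49059295654297), (66.91941833496094, 30.15610694885254), 5.519526481628418)
0.83 [288.8, 252.2, 315.1, 300.2] [ 0.6223 -0.0169  0.0374] ((623.5711669921875, -16.726238250732422), (67.99401092529297, 30.428028106689453), 21.511945724487305)
0.28 [2.4, 5.2, 161.4, 223.7] [ 0.426  -0.3469  0.0053] ((433.2122802734375, -330.8597412109375), (180.4020233154297, 258.5501403808594), 88.10897064208984)
```

View pics/w1.png

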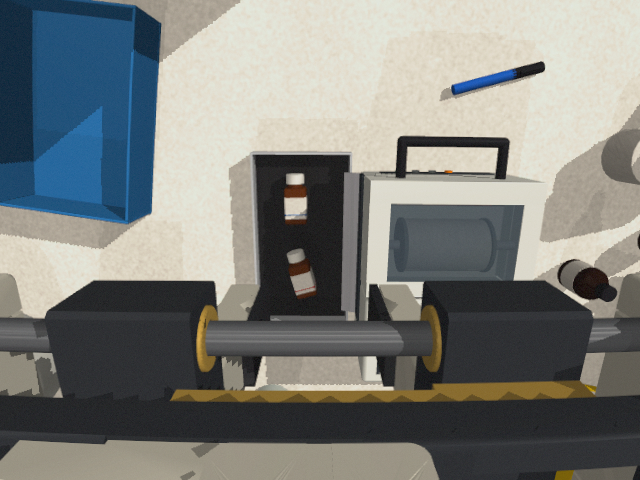

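View pics/hm.png

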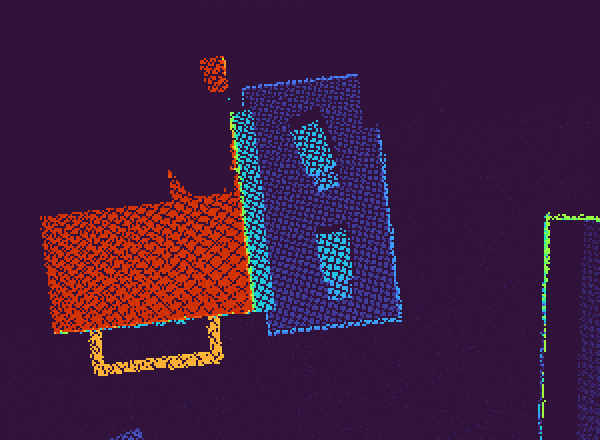

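```bash
python3 - <<'E'
from h import *
p=[.6236,-.0167]; q=down(-68.5)
rel((p+[.13],q),(p+[.0125],q))
E
```

```text
travel [-0.2408, -0.0542, 0.5329] dr [0.0, -0.0, -0.291]
travel [-0.2408, -0.0542, 0.7679] dr [0.0, -0.0, -0.291]
```

Emit:
{"name": "jog_arm", "arguments": {"travel": [[-0.06, -0.02, 0.05], [-0.12, -0.04, 0.1], [-0.18, -0.05, 0.15], [-0.24, -0.054, 0.2], [-0.24, -0.054, 0.27], [-0.24, -0.054, 0.34], [-0.24, -0.054, 0.4], [-0.24, -0.054, 0.45], [-0.24, -0.054, 0.5], [-0.24, -0.054, 0.53]], "dr": [[0, 0, -0.0295], [0, 0, -0.059], [0, 0, -0.0885], [0, 0, -0.118], [0, 0, -0.1475], [0, 0, -0.177], [0, 0, -0.2065], [0, 0, -0.236], [0, 0, -0.2655], [0, 0, -0.291]], "claw": [1, 1, 1, 1, 1, 1, 1, 1, 1, 1]}}

```text
time_s: 5.75
tcp_pos: [0.6227, -0.0167, 0.1299]
eef_rot: [179.9, 0.0, -68.2]
contact_force: [-0.4, 0.0, 0.4]
gripper_width: 0.0873
gripper_force: 0.0
```

```bash
python3 - <<'E'
from h import *
print(r.get_state()['joints'])
p=[.6236,-.0167]; q=down(-68.5)
rel((p+[.13],q),(p+[.0125],q))
E
```

```text
[ 1.63909270e+01  2.00983068e+01 -1.33945528e+01 -1.09262880e-02
 -5.66129045e+01  5.41999957e+00]
travel [0.0007, -0.0018, -0.0003] dr [0.0003, 0.0001, 0.0008]
travel [0.0008, -0.0022, 0.2347] dr [0.0003, 0.0001, 0.0008]
```

Emit:
{"name": "jog_arm", "arguments": {"travel": [[0, 0, 0.06], [0, 0, 0.12], [0, 0, 0.17], [0, 0, 0.21], [0, 0, 0.234], [0, 0, 0.234], [0, 0, 0.234], [0, 0, 0.234], [0, 0, 0.234], [0, 0, 0.234]], "dr": [[0, 0, 0], [0, 0, 0], [0, 0, 0], [0, 0, 0], [0, 0, 0], [0, 0, 0], [0, 0, 0], [0, 0, 0], [0, 0, 0], [0, 0, 0]], "claw": [1, 1, 1, 1, 1, 1, 0.6, 0.6, 0.6, 0.6], "newtons": 15}}

```text
time_s: 7.0
tcp_pos: [0.6237, -0.0165, 0.0153]
eef_rot: [-179.9, -0.0, -68.5]
contact_force: [-0.7, 0.4, 5.3]
gripper_width: 0.0675
gripper_force: 15.0
```

Emit:
{"name": "jog_arm", "arguments": {"travel": [[0, 0, -0.02], [0, 0, -0.05], [0, 0, -0.1], [0, 0, -0.16], [0, 0, -0.22], [0, 0, -0.28], [0, 0, -0.3], [0, 0, -0.3], [0, 0, -0.3], [0, 0, -0.3]], "dr": [[0, 0, 0], [0, 0, 0], [0, 0, 0], [0, 0, 0], [0, 0, 0], [0, 0, 0], [0, 0, 0], [0, 0, 0], [0, 0, 0], [0, 0, 0]], "claw": [0.6, 0.6, 0.6, 0.6, 0.6, 0.6, 0.6, 0.6, 0.6, 0.6]}}

```text
time_s: 8.25
tcp_pos: [0.6226, -0.0168, 0.1632]
eef_rot: [179.9, 0.0, -68.5]
contact_force: [-0.7, -0.4, -0.8]
gripper_width: 0.0678
gripper_force: 15.0
```

```bash
python3 - <<'E'
from h import *
np.set_printoptions(precision=4,suppress=True)
c=cam('top'); T=[]
for d in r.regions_of('tote','top')[:1]:
    v,u=np.nonzero(d['pixels']); P=world(c,np.c_[u,v]); k=P[(P[:,2]>.06)&(P[:,2]<.085)]
    print(d['conf'],d['extent'],[cv2.minAreaRect((k[abs(k-np.median(P,0))[:,0]<.16][:,:2]*1000).astype(np.float32))],k.min(0),k.max(0))
p=[.43,-.369]; q=down(-90.5)
rel((p+[.16],q),(p+[.011],q))
E
```

```text
0.88 [390.4, 228.6, 461.4, 321.0] [((435.2257080078125, -332.8620910644531), (184.59759521484375, 260.5936584472656), 88.12407684326172)] [ 0.3029 -0.4276  0.06  ] [ 0.5665 -0.2367  0.0831]
travel [0.5144, 0.6168, 0.008] dr [0.0002, -0.0, 0.061]
travel [0.5145, 0.6164, 0.306] dr [0.0002, -0.0, 0.061]
```

Emit:
{"name": "jog_arm", "arguments": {"travel": [[0.03, 0.04, 0], [0.09, 0.11, 0], [0.16, 0.19, 0], [0.23, 0.27, 0], [0.3, 0.355, 0], [0.37, 0.435, 0], [0.43, 0.51, 0], [0.48, 0.57, 0], [0.51, 0.6, 0], [0.519, 0.61, 0]], "dr": [[0, 0, 0.01], [0, 0, 0.02], [0, 0, 0.03], [0, 0, 0.04], [0, 0, 0.05], [0, 0, 0.06], [0, 0, 0.065], [0, 0, 0.065], [0, 0, 0.065], [0, 0, 0.065]], "claw": [0.6, 0.6, 0.6, 0.6, 0.6, 0.6, 0.6, 0.6, 0.6, 0.6]}}

```text
time_s: 9.6
tcp_pos: [0.4329, -0.3711, 0.1643]
eef_rot: [180.0, 0.0, -92.1]
contact_force: [0.7, -0.9, -1.0]
gripper_width: 0.068
gripper_force: 15.0
```

```bash
python3 - <<'E'
from h import *
print(r.get_state()['tcp_pos'])
p=[.4338,-.370]; q=down(-91.9)
rel((p+[.011],q))
E
```

```text
[ 0.43288327 -0.37106421  0.16425106]
travel [-0.0021, -0.0019, 0.3065] dr [0.0001, 0.0, -0.0006]
```

Emit:
{"name": "jog_arm", "arguments": {"travel": [[0, 0, 0.06], [0, 0, 0.13], [0, 0, 0.19], [0, 0, 0.24], [0, 0, 0.275], [0, 0, 0.293], [0, 0, 0.301], [0, 0, 0.304], [0, 0, 0.304], [0, 0, 0.304]], "dr": [[0, 0, 0], [0, 0, 0], [0, 0, 0], [0, 0, 0], [0, 0, 0], [0, 0, 0], [0, 0, 0], [0, 0, 0], [0, 0, 0], [0, 0, 0]], "claw": [0.6, 0.6, 0.6, 0.6, 0.6, 0.6, 0.6, 0.6, 0.6, 0.6]}}

```text
time_s: 10.85
tcp_pos: [0.4347, -0.37, 0.013]
eef_rot: [-180.0, -0.0, -91.9]
contact_force: [0.6, -0.5, 0.1]
gripper_width: 0.0676
gripper_force: 15.0
```

Emit:
{"name": "jog_arm", "arguments": {"travel": [[0, 0, 0.003], [0, 0, 0.005], [0, 0, 0.005], [0, 0, 0.005], [0, 0, 0.005], [0, 0, 0.005], [0, 0, 0.005], [0, 0, 0], [0, 0, -0.06], [0, 0, -0.15]], "dr": [[0, 0, 0], [0, 0, 0], [0, 0, 0], [0, 0, 0], [0, 0, 0], [0, 0, 0], [0, 0, 0], [0, 0, 0], [0, 0, 0], [0, 0, 0]], "claw": [0.6, 0.6, 0.6, 0.83, 0.9, 0.95, 1, 1, 1, 1]}}

```text
time_s: 12.1
tcp_pos: [0.4334, -0.3694, 0.0872]
eef_rot: [179.8, 0.1, -91.9]
contact_force: [1.0, -0.5, -0.2]
gripper_width: 0.0875
gripper_force: 0.0
```

```bash
python3 - <<'E'
from h import *
print(r.get_state()['tcp_pos'])
f=[.51497,-.0355]; q=down(-174.5,-15)
rel(([.4338,-.37,.17],down(-91.9)),([.5,-.15,.22],down(-150)),(f+[.16],q))
print(q.apply([0,0,1]),q.apply([0,1,0]))
E
```

```text
[ 0.43344258 -0.36935956  0.08720866]
travel [0.0011, -0.0003, -0.1656] dr [0.0005, 0.0002, -0.0001]
travel [-0.4433, -0.1175, -0.2654] dr [0.0005, -0.0001, 0.1613]
travel [-0.673, -0.1401, -0.1452] dr [-0.0336, -0.0302, 0.2279]
[-0.02480671  0.25762749 -0.96592583] [-0.09257989  0.9614789   0.25881905]
```

Emit:
{"name": "jog_arm", "arguments": {"travel": [[0, 0, -0.1], [-0.03, -0.01, -0.19], [-0.1, -0.03, -0.26], [-0.19, -0.05, -0.28], [-0.28, -0.07, -0.28], [-0.37, -0.09, -0.28], [-0.46, -0.11, -0.28], [-0.55, -0.125, -0.25], [-0.63, -0.135, -0.2], [-0.673, -0.14, -0.165]], "dr": [[0, 0, 0], [-0.0035, -0.003, 0.024], [-0.0075, -0.0065, 0.05], [-0.011, -0.01, 0.076], [-0.015, -0.0135, 0.102], [-0.019, -0.017, 0.128], [-0.0225, -0.02, 0.154], [-0.0265, -0.0235, 0.18], [-0.03, -0.027, 0.205], [-0.0336, -0.0302, 0.2279]], "claw": [1, 1, 0.9, 0.8, 0.7, 0.6, 0.54, 0.54, 0.54, 0.54]}}

```text
time_s: 13.35
tcp_pos: [0.5155, -0.034, 0.1693]
eef_rot: [165.0, 0.1, -174.7]
contact_force: [0.8, -0.4, -0.7]
gripper_width: 0.0474
gripper_force: 0.0
```

```bash
python3 - <<'E'
from h import *
np.set_printoptions(precision=4,suppress=True)
s=r.get_state();print(s['tcp_pos'],s['eef_rot'])
c=cam('wrist'); cv2.imwrite('pics/w2.png',c['pixels'][:,:,::-1])
for d in r.regions_of('bottle_a','wrist')[:3]:
    v,u=np.nonzero(d['pixels']); P=world(c,np.c_[u,v]); k=P[(P[:,2]>.033)&(P[:,2]<.045)]
    if len(k)>10: print(round(d['conf'],2),d['extent'],np.median(P,0),cv2.minAreaRect((k[:,:2]*1000).astype(np.float32)))
f=np.array([.51497,-.0351]); q=down(-174.5,-15)
for z in (.16,.08,.0235): rel(([*f,z],q))
E
```

```text
[ 0.5155 -0.034   0.1693] [ 165.0317    0.1143 -174.6941]
0.61 [245.9, 185.2, 293.3, 276.5] [ 0.5152 -0.0377  0.0379] ((516.2915649414062, -35.80376434326172), (68.18144989013672, 30.953432083129883), 7.607158184051514)
travel [-0.001, -0.0059, 0.0158] dr [-0.0001, -0.0, -0.0002]
travel [-0.0011, -0.0472, 0.1703] dr [-0.0001, -0.0, -0.0002]
travel [-0.0011, -0.0765, 0.2795] dr [-0.0001, -0.0, -0.0002]
```

View pics/w2.png

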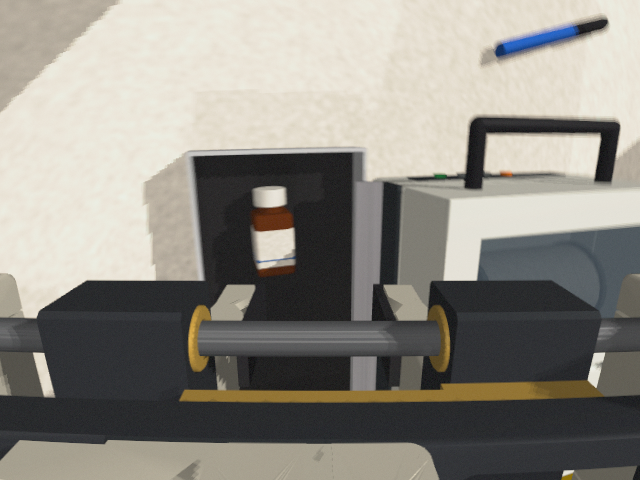

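Emit:
{"name": "jog_arm", "arguments": {"travel": [[-0.005, -0.02, 0.06], [-0.005, -0.036, 0.12], [-0.005, -0.05, 0.18], [-0.005, -0.062, 0.225], [-0.005, -0.071, 0.258], [-0.005, -0.0765, 0.2795], [-0.005, -0.0765, 0.2795], [-0.005, -0.0765, 0.2795], [-0.005, -0.0765, 0.2795], [-0.005, -0.0765, 0.2795]], "dr": [[0, 0, 0], [0, 0, 0], [0, 0, 0], [0, 0, 0], [0, 0, 0], [0, 0, 0], [0, 0, 0], [0, 0, 0], [0, 0, 0], [0, 0, 0]], "claw": [0.54, 0.54, 0.54, 0.54, 0.54, 0.54, 0.54, 0.54, 0.54, 0.54], "newtons": 12}}

```text
time_s: 14.7
tcp_pos: [0.519, -0.0366, 0.0256]
eef_rot: [165.1, 0.2, -174.5]
contact_force: [-0.0, 0.5, 0.5]
gripper_width: 0.0472
gripper_force: 0.0
```

Emit:
{"name": "jog_arm", "arguments": {"travel": [[0, 0, 0], [0, 0, 0], [0, 0, 0], [0, 0, 0], [0, 0, 0], [0, 0, 0], [0, 0, 0], [0, 0, 0], [0, 0, 0], [0, 0, 0]], "dr": [[0, 0, 0], [0, 0, 0], [0, 0, 0], [0, 0, 0], [0, 0, 0], [0, 0, 0], [0, 0, 0], [0, 0, 0], [0, 0, 0], [0, 0, 0]], "claw": [0.48, 0.44, 0.4, 0.36, 0.32, 0.28, 0.26, 0.26, 0.26, 0.26], "newtons": 12}}

```text
time_s: 15.95
tcp_pos: [0.5189, -0.0364, 0.0253]
eef_rot: [165.1, 0.2, -174.5]
contact_force: [-0.5, 2.8, 4.9]
gripper_width: 0.0329
gripper_force: 11.6
```

Emit:
{"name": "jog_arm", "arguments": {"travel": [[0, 0, 0], [0, 0, 0], [0, 0, 0], [0, 0.002, -0.006], [0, 0.003, -0.013], [0, 0.005, -0.02], [0, 0.007, -0.027], [0, 0.008, -0.03], [0, 0.008, -0.03], [0, 0.008, -0.03]], "dr": [[0, 0, 0], [0, 0, 0], [0, 0, 0], [0, 0, 0], [0, 0, 0], [0, 0, 0], [0, 0, 0], [0, 0, 0], [0, 0, 0], [0, 0, 0]], "claw": [0.26, 0.26, 0.26, 0.26, 0.26, 0.26, 0.26, 0.26, 0.26, 0.26], "newtons": 20}}

```text
time_s: 17.2
tcp_pos: [0.5186, -0.0366, 0.0405]
eef_rot: [165.1, 0.2, -174.5]
contact_force: [0.8, 0.6, -0.2]
gripper_width: 0.0325
gripper_force: 18.9
```

```bash
python3 - <<'E'
from h import *
np.set_printoptions(precision=4,suppress=True)
c=cam('wrist'); im=c['pixels'][:,:,::-1]
b=cam('scene'); im2=b['pixels'][200:320,240:420,::-1]
cv2.imwrite('pics/w3.png',np.hstack([im[120:420,150:450],cv2.resize(im2,(450,300),interpolation=cv2.INTER_CUBIC)]))
E
```

```text
(no output)
```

View pics/w3.png

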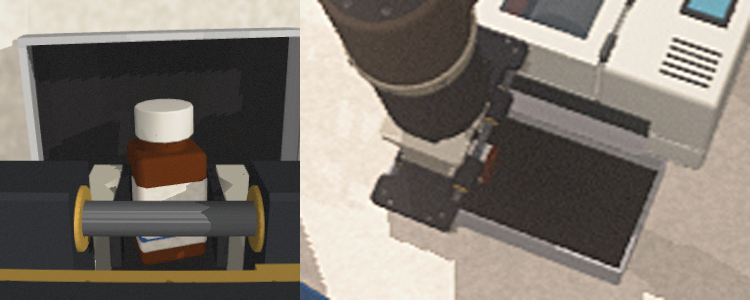

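Emit:
{"name": "jog_arm", "arguments": {"travel": [[0, 0.01, -0.04], [0, 0.026, -0.1], [0, 0.045, -0.17], [0, 0.062, -0.23], [0, 0.073, -0.27], [0, 0.075, -0.28], [0, 0.075, -0.28], [0, 0.075, -0.28], [0, 0.075, -0.28], [0, 0.075, -0.28]], "dr": [[0, 0, 0], [0, 0, 0], [0, 0, 0], [0, 0, 0], [0, 0, 0], [0, 0, 0], [0, 0, 0], [0, 0, 0], [0, 0, 0], [0, 0, 0]], "claw": [0.26, 0.26, 0.26, 0.26, 0.26, 0.26, 0.26, 0.26, 0.26, 0.26]}}

```text
time_s: 18.55
tcp_pos: [0.518, -0.0364, 0.185]
eef_rot: [165.1, 0.1, -174.5]
contact_force: [0.6, -0.5, -0.6]
gripper_width: 0.0326
gripper_force: 18.9
```

```bash
python3 - <<'E'
from h import *
np.set_printoptions(precision=4,suppress=True)
print(r.get_state()['tcp_pos'])
rel(([.4363,-.294,.185],down(-91.9)))
E
```

```text
[ 0.518  -0.0364  0.185 ]
travel [0.2121, -0.4803, -0.1282] dr [0.0337, 0.0301, -0.228]
```

Emit:
{"name": "jog_arm", "arguments": {"travel": [[0.01, -0.03, -0.01], [0.03, -0.08, -0.02], [0.06, -0.14, -0.037], [0.09, -0.2, -0.053], [0.12, -0.27, -0.072], [0.15, -0.33, -0.088], [0.18, -0.39, -0.104], [0.2, -0.44, -0.117], [0.21, -0.47, -0.125], [0.2121, -0.4803, -0.1282]], "dr": [[0.003, 0.003, -0.02], [0.0065, 0.006, -0.045], [0.01, 0.009, -0.07], [0.014, 0.0125, -0.095], [0.0178, 0.016, -0.12], [0.0215, 0.0192, -0.145], [0.025, 0.0224, -0.17], [0.0288, 0.0257, -0.195], [0.032, 0.0286, -0.217], [0.0337, 0.0301, -0.228]], "claw": [0.26, 0.26, 0.26, 0.26, 0.26, 0.26, 0.26, 0.26, 0.26, 0.26]}}

```text
time_s: 19.8
tcp_pos: [0.4359, -0.2947, 0.1852]
eef_rot: [-179.9, -0.0, -91.8]
contact_force: [-1.0, -0.4, 0.5]
gripper_width: 0.0325
gripper_force: 18.9
```

```bash
python3 - <<'E'
from h import *
np.set_printoptions(precision=4,suppress=True)
s=r.get_state();print(s['tcp_pos'],s['gripper_width'])
rel(([.4363,-.294,.025],down(-91.9)))
c=cam('wrist')
b=cam('scene')
for d in r.regions_of('bottle_a','wrist')[:3]:
    v,u=np.nonzero(d['pixels']); P=world(c,np.c_[u,v]); P=P[P[:,2]>-.05]; print(round(d['conf'],2),d['extent'],np.percentile(P,[2,50,98],axis=0).tolist())
im=c['pixels'][:,:,::-1]; im2=b['pixels'][200:420,100:400,::-1]
cv2.imwrite('pics/w4.png',np.hstack([im[120:480,100:450],cv2.resize(im2,(450,360),interpolation=cv2.INTER_CUBIC)]))
E
```

```text
[ 0.4359 -0.2947  0.1852] 0.03247148153452662
travel [-0.0015, -0.0004, 0.3205] dr [-0.0002, -0.0001, 0.0004]
0.86 [277.2, 216.4, 358.4, 385.6] [[0.42134393633818756, -0.3316689574279423, 0.17871239210510492], [0.43686606337137657, -0.3091741744729227, 0.19619371009909428], [0.4518093538715373, -0.26621331107857676, 0.2017799657715122]]
0.79 [273.4, 115.5, 363.2, 157.6] [[0.40215687917479287, -0.3844871282027997, 0.022659066763138367], [0.43698084554147015, -0.36988304382511183, 0.03339108479714875], [0.46706672979372793, -0.3553596766370464, 0.035306484934714596]]
```

View pics/w4.png

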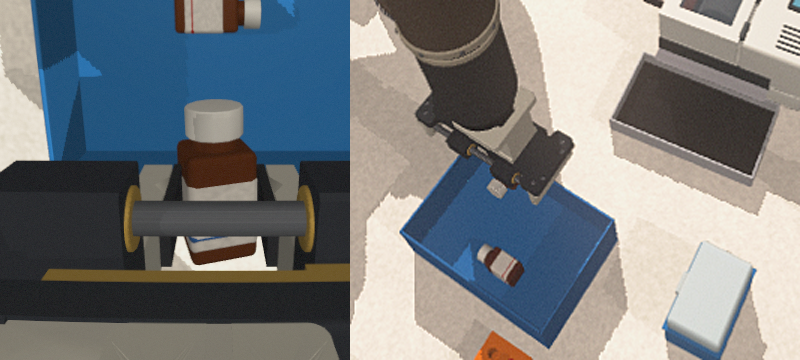

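Emit:
{"name": "jog_arm", "arguments": {"travel": [[0, 0, 0.06], [0, 0, 0.12], [0, 0, 0.18], [0, 0, 0.23], [0, 0, 0.27], [0, 0, 0.3], [0, 0, 0.315], [0, 0, 0.323], [0, 0, 0.323], [0, 0, 0.323]], "dr": [[0, 0, 0], [0, 0, 0], [0, 0, 0], [0, 0, 0], [0, 0, 0], [0, 0, 0], [0, 0, 0], [0, 0, 0], [0, 0, 0], [0, 0, 0]], "claw": [0.26, 0.26, 0.26, 0.26, 0.26, 0.26, 0.26, 0.26, 0.26, 0.26]}}

```text
time_s: 21.2
tcp_pos: [0.437, -0.2941, 0.0245]
eef_rot: [-179.9, -0.0, -91.9]
contact_force: [0.1, -0.8, -0.3]
gripper_width: 0.0324
gripper_force: 18.9
```

Emit:
{"name": "jog_arm", "arguments": {"travel": [[0, 0, 0.002], [0, 0, 0.004], [0, 0, 0.006], [0, 0, 0.007], [0, 0, 0.008], [0, 0, 0.008], [0, 0, 0.008], [0, 0, 0.008], [0, 0, 0.008], [0, 0, 0.008]], "dr": [[0, 0, 0], [0, 0, 0], [0, 0, 0], [0, 0, 0], [0, 0, 0], [0, 0, 0], [0, 0, 0], [0, 0, 0], [0, 0, 0], [0, 0, 0]], "claw": [0.26, 0.26, 0.26, 0.26, 0.26, 0.26, 0.26, 0.26, 0.26, 0.26]}}

```text
time_s: 22.45
tcp_pos: [0.4383, -0.2946, 0.0215]
eef_rot: [-179.8, -0.1, -91.8]
contact_force: [-0.3, 0.6, 10.0]
gripper_width: 0.0317
gripper_force: 19.4
```

Emit:
{"name": "jog_arm", "arguments": {"travel": [[0, 0, -0.002], [0, 0, -0.003], [0, 0, -0.003], [0, 0, -0.003], [0, 0, -0.003], [0, 0, -0.01], [0, 0, -0.06], [0, 0, -0.14], [0, 0, -0.22], [0, 0, -0.3]], "dr": [[0, 0, 0], [0, 0, 0], [0, 0, 0], [0, 0, 0], [0, 0, 0], [0, 0, 0], [0, 0, 0], [0, 0, 0], [0, 0, 0], [0, 0, 0]], "claw": [0.3, 0.4, 0.45, 0.5, 0.55, 0.6, 0.6, 0.6, 0.6, 0.6]}}

```text
time_s: 23.7
tcp_pos: [0.4362, -0.2939, 0.1715]
eef_rot: [-179.9, 0.0, -91.9]
contact_force: [0.5, -0.5, -0.8]
gripper_width: 0.0524
gripper_force: 0.0
```

```bash
python3 - <<'E'
from h import *
np.set_printoptions(precision=4,suppress=True)
s=r.get_state();print(s['tcp_pos'])
c=cam('wrist')
for d in r.regions_of('bottle_a','wrist')[:3]:
    v,u=np.nonzero(d['pixels']); P=world(c,np.c_[u,v]); P=P[P[:,2]>-.05]; print(round(d['conf'],2),d['extent'],np.percentile(P,[2,50,98],axis=0).tolist())
# bar from saved w1 depth
c=dict(np.load('w1.npz')); v,u=np.mgrid[0:480,0:640]; P=world(c,np.c_[u.ravel(),v.ravel()]); lum=c['pixels'].reshape(-1,3).max(1)
yaw=np.radians(6.4); ex=np.array([np.cos(yaw),np.sin(yaw)]); ey=np.array([-ex[1],ex[0]])
k=P[(lum<70)&(abs(P[:,2]-.104)<.012)&(P[:,0]<.47)&(P[:,1]>.03)&(P[:,1]<.25)]
print(len(k)); rc=cv2.minAreaRect((k[:,:2]*1000).astype(np.float32)); print(rc)
L=k[:,:2]@ey; X=k[:,:2]@ex; m=X<np.percentile(X,2)+.010; print('bar pts',m.sum(),'axis',np.median(X[m])*ex+(L.min()+L.max())/2*ey,'L',L.max()-L.min(),'ztop',np.percentile(k[m,2],[5,50,90]))
b=k[m]; print('bar line slope deg',np.degrees(np.polyfit(b[:,1],b[:,0],1)[0]))
# hood top front edge
h=P[(P[:,2]>.122)&(P[:,2]<.14)]; hx=h[:,:2]@ex; hy=h[:,:2]@ey; print('hood front X',np.percentile(hx,1),'Y range',np.percentile(hy,[1,99]),'z',np.median(h[:,2]),'bar X',np.median(X[m]))
E
```

```text
[ 0.4362 -0.2939  0.1715]
0.94 [291.4, 179.7, 332.3, 267.5] [[0.4272829128693435, -0.3311592249178192, 0.01825353834598993], [0.4411462014975153, -0.29861581190592634, 0.033150809736973125], [0.45561484732952107, -0.2662285107163695, 0.03504432674603997]]
0.89 [274.9, 112.3, 363.9, 154.3] [[0.40220589084699626, -0.38465051225481334, 0.0044430480578397605], [0.43660699371879197, -0.3697223618177352, 0.03337826623772061], [0.46747653139158696, -0.35521971943422487, 0.035317833751048876]]
0.41 [146.6, 0.0, 252.6, 31.9] [[0.4834012589683995, -0.46518344173890164, 0.0016871238638090213], [0.5174916674610224, -0.4545608624319385, 0.02903647868705611], [0.5519269246434417, -0.4504875772114683, 0.03109658393004706]]
1660
((434.22125244140625, 143.85983276367188), (46.87116622924805, 130.69418334960938), 6.247750759124756)
bar pts 1012 axis [0.4163 0.1418] L 0.13066202587992112 ztop [0.1003 0.1026 0.1041]
bar line slope deg -6.462906014522931
hood front X 0.4719931531001724 Y range [-0.0044  0.1945] z 0.13101275569273202 bar X 0.42950730698213146
```

```bash
python3 - <<'E'
from h import *
rel(([.4171,.1419,.17],down(-83.6)),([.4171,.1419,.079],down(-83.6)))
E
```

```text
travel [-0.872, 0.0718, 0.0068] dr [-0.0013, -0.0005, -0.0229]
travel [-0.8725, 0.0733, 0.1888] dr [-0.0013, -0.0005, -0.0229]
```

Emit:
{"name": "jog_arm", "arguments": {"travel": [[-0.03, 0, -0.02], [-0.1, 0.01, -0.05], [-0.2, 0.02, -0.06], [-0.31, 0.03, -0.06], [-0.42, 0.04, -0.06], [-0.53, 0.05, -0.06], [-0.64, 0.055, -0.06], [-0.74, 0.065, -0.05], [-0.83, 0.07, -0.02], [-0.872, 0.072, 0]], "dr": [[0, 0, 0], [0, 0, -0.005], [0, 0, -0.01], [0, 0, -0.015], [0, 0, -0.02], [0, 0, -0.0229], [0, 0, -0.0229], [0, 0, -0.0229], [0, 0, -0.0229], [0, 0, -0.0229]], "claw": [0.5, 0.4, 0.35, 0.35, 0.35, 0.35, 0.35, 0.35, 0.35, 0.35]}}

```text
time_s: 25.05
tcp_pos: [0.4137, 0.145, 0.169]
eef_rot: [180.0, -0.0, -83.5]
contact_force: [-0.0, -0.6, 0.1]
gripper_width: 0.0304
gripper_force: 0.0
```

```bash
python3 - <<'E'
from h import *
np.set_printoptions(precision=4,suppress=True)
s=r.get_state();print(s['tcp_pos'],s['eef_rot'],s['joints'])
c=cam('wrist')
for d in r.tip_of('hood_bar','wrist')[:2]: print('bar',d['conf'],d['at'],world(c,[d['at']],.098),world(c,[d['at']]))
for d in r.tip_of('hood_hinge','wrist')[:2]: print('hinge',d['conf'],d['at'],world(c,[d['at']],.13))
v,u=np.mgrid[0:480,0:640]; P=world(c,np.c_[u.ravel(),v.ravel()]); lum=c['pixels'].reshape(-1,3).max(1)
k=P[(lum<70)&(abs(P[:,2]-.102)<.008)&(P[:,0]<.47)&(P[:,1]>.05)&(P[:,1]<.23)]
np.save('k.npy',k); print(len(k), cv2.minAreaRect((k[:,:2]*1000).astype(np.float32)))
rel(([.4171,.1419,.17],down(-83.6)),([.4171,.1419,.079],down(-83.6)))
cv2.imwrite('pics/w5.png',c['pixels'][:,:,::-1])
E
```

```text
[0.4137 0.145  0.169 ] [179.9861  -0.0368 -83.5125] [ 45.281    0.58   -32.5482   0.0238 -56.9057 -38.8065]
bar 0.66 [314.9, 254.8] [[0.4163 0.1438 0.098 ]] [[0.4165 0.142  0.1039]]
4266 ((435.4287109375, 134.44776916503906), (47.114341735839844, 110.40921783447266), 6.653132438659668)
travel [0.0039, -0.0062, -0.0019] dr [0.0002, -0.0002, 0.0002]
travel [0.0036, -0.0064, 0.1801] dr [0.0002, -0.0002, 0.0002]
```

View pics/w5.png

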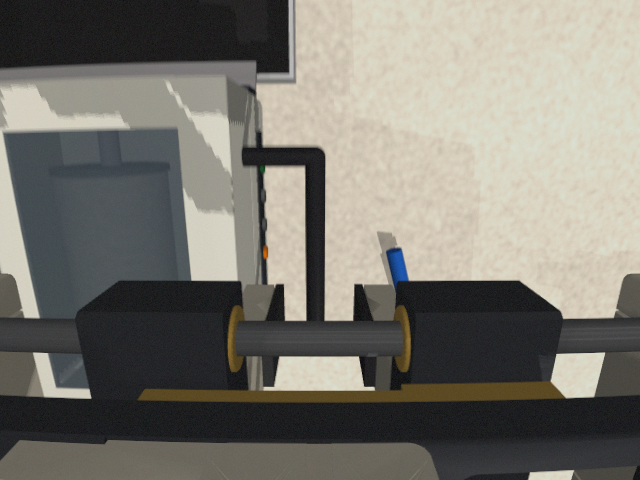

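Emit:
{"name": "jog_arm", "arguments": {"travel": [[0.002, -0.004, 0.03], [0.0036, -0.0064, 0.07], [0.0036, -0.0064, 0.11], [0.0036, -0.0064, 0.145], [0.0036, -0.0064, 0.17], [0.0036, -0.0064, 0.18], [0.0036, -0.0064, 0.18], [0.0036, -0.0064, 0.18], [0.0036, -0.0064, 0.18], [0.0036, -0.0064, 0.18]], "dr": [[0, 0, 0], [0, 0, 0], [0, 0, 0], [0, 0, 0], [0, 0, 0], [0, 0, 0], [0, 0, 0], [0, 0, 0], [0, 0, 0], [0, 0, 0]], "claw": [0.35, 0.35, 0.35, 0.35, 0.35, 0.35, 0.35, 0.35, 0.35, 0.35], "newtons": 15}}

```text
time_s: 26.45
tcp_pos: [0.4185, 0.1417, 0.0802]
eef_rot: [-179.9, 0.0, -83.6]
contact_force: [0.1, 0.2, -0.2]
gripper_width: 0.0307
gripper_force: 0.0
```

Emit:
{"name": "jog_arm", "arguments": {"travel": [[0, 0, 0], [0, 0, 0], [0, 0, 0], [0, 0, 0], [0, 0, 0], [0, 0, 0], [0, 0, 0], [0, 0, 0], [0, 0, 0], [0, 0, 0]], "dr": [[0, 0, 0], [0, 0, 0], [0, 0, 0], [0, 0, 0], [0, 0, 0], [0, 0, 0], [0, 0, 0], [0, 0, 0], [0, 0, 0], [0, 0, 0]], "claw": [0.3, 0.25, 0.2, 0.15, 0.1, 0.05, 0.05, 0.05, 0.05, 0.05], "newtons": 15}}

```text
time_s: 27.7
tcp_pos: [0.4166, 0.141, 0.0796]
eef_rot: [179.9, -0.0, -83.7]
contact_force: [-9.4, 3.6, 6.3]
gripper_width: 0.0115
gripper_force: 15.0
```

```bash
python3 - <<'E'
from h import *
np.set_printoptions(precision=4,suppress=True)
s=r.get_state();p=np.array(s['tcp_pos']);q=R.from_euler('xyz',s['eef_rot'],degrees=True)
print(p,s['eef_rot'],s['contact_force'],s['gripper_width'])
g=p+q.apply([0,0,-.019]); ex=np.array([.9938,.1115,0]); print('grasp pt',g)
hinge=np.array([*g[:2],.098])+.182*ex; hinge[2]=.130; print('hinge',hinge)
B=lambda a:hinge+.1848*(np.cos(np.radians(189.97-a))*ex+np.array([0,0,np.sin(np.radians(189.97-a))]))
np.save('hinge.npy',np.r_[hinge,p])
for a in list(range(0,101,4)):
    print(a,np.round(q.inv().apply(B(a)-B(0))/.5,3).tolist())
E
```

```text
[0.4166 0.141  0.0796] [179.8809  -0.0348 -83.6849] [-9.4154  3.5882  6.2797] 0.011542003099030015
grasp pt [0.4167 0.141  0.0986]
hinge [0.5975 0.1613 0.13  ]
0 [0.0, 0.0, 0.0]
4 [0.0, 0.004, -0.026]
8 [0.0, 0.005, -0.051]
12 [0.0, 0.006, -0.077]
16 [0.0, 0.004, -0.103]
20 [0.0, 0.0, -0.128]
24 [0.0, -0.005, -0.154]
28 [0.0, -0.012, -0.178]
32 [0.0, -0.021, -0.203]
36 [0.0, -0.031, -0.226]
40 [0.0, -0.044, -0.249]
44 [0.0, -0.057, -0.271]
48 [0.0, -0.072, -0.292]
52 [0.0, -0.089, -0.312]
56 [0.0, -0.107, -0.33]
60 [0.0, -0.126, -0.348]
64 [-0.0, -0.146, -0.363]
68 [-0.0, -0.168, -0.378]
72 [-0.0, -0.19, -0.391]
76 [-0.0, -0.213, -0.402]
80 [-0.0, -0.237, -0.412]
84 [-0.0, -0.261, -0.42]
88 [-0.0, -0.286, -0.426]
92 [-0.0, -0.312, -0.431]
96 [-0.0, -0.338, -0.433]
100 [-0.0, -0.363, -0.434]
```

Emit:
{"name": "jog_arm", "arguments": {"travel": [[0, 0.002, 0], [0, 0.004, -0.001], [0, 0.0045, -0.004], [0, 0.006, -0.01], [0, 0.007, -0.018], [0, 0.008, -0.028], [0, 0.0085, -0.039], [0, 0.009, -0.051], [0, 0.0095, -0.064], [0, 0.01, -0.077]], "dr": [[0, 0, 0], [0, 0, 0], [0, 0, 0], [0, 0, 0], [0, 0, 0], [0, 0, 0], [0, 0, 0], [0, 0, 0], [0, 0, 0], [0, 0, 0]], "claw": [0.05, 0.05, 0.05, 0.05, 0.05, 0.05, 0.05, 0.05, 0.05, 0.05], "newtons": 20}}

```text
time_s: 28.95
tcp_pos: [0.4139, 0.141, 0.1191]
eef_rot: [-179.9, -0.0, -83.6]
contact_force: [7.9, -4.2, -4.4]
gripper_width: 0.011
gripper_force: 20.0
```

Emit:
{"name": "jog_arm", "arguments": {"travel": [[0, -0.002, -0.013], [0, -0.004, -0.026], [0, -0.006, -0.038], [0, -0.008, -0.051], [0, -0.0105, -0.064], [0, -0.013, -0.077], [0, -0.0165, -0.089], [0, -0.02, -0.101], [0, -0.0245, -0.114], [0, -0.029, -0.126]], "dr": [[0, 0, 0], [0, 0, 0], [0, 0, 0], [0, 0, 0], [0, 0, 0], [0, 0, 0], [0, 0, 0], [0, 0, 0], [0, 0, 0], [0, 0, 0]], "claw": [0.05, 0.05, 0.05, 0.05, 0.05, 0.05, 0.05, 0.05, 0.05, 0.05]}}

```text
time_s: 30.2
tcp_pos: [0.427, 0.1423, 0.1816]
eef_rot: [180.0, -0.0, -83.7]
contact_force: [-6.7, -0.6, -0.3]
gripper_width: 0.0114
gripper_force: 20.0
```

Emit:
{"name": "jog_arm", "arguments": {"travel": [[0, -0.004, -0.0115], [0, -0.009, -0.023], [0, -0.0155, -0.0345], [0, -0.022, -0.046], [0, -0.0285, -0.057], [0, -0.035, -0.068], [0, -0.0425, -0.0785], [0, -0.05, -0.089], [0, -0.0585, -0.099], [0, -0.067, -0.109]], "dr": [[0, 0, 0], [0, 0, 0], [0, 0, 0], [0, 0, 0], [0, 0, 0], [0, 0, 0], [0, 0, 0], [0, 0, 0], [0, 0, 0], [0, 0, 0]], "claw": [0.05, 0.05, 0.05, 0.05, 0.05, 0.05, 0.05, 0.05, 0.05, 0.05]}}

```text
time_s: 31.45
tcp_pos: [0.4596, 0.146, 0.2368]
eef_rot: [179.9, -0.0, -83.6]
contact_force: [-13.8, -0.3, 8.2]
gripper_width: 0.0112
gripper_force: 20.0
```

Emit:
{"name": "jog_arm", "arguments": {"travel": [[0, -0.0075, -0.011], [0, -0.015, -0.021], [0, -0.0245, -0.031], [0, -0.034, -0.04], [0, -0.044, -0.0475], [0, -0.054, -0.055], [0, -0.065, -0.0625], [0, -0.076, -0.07], [0, -0.087, -0.0765], [0, -0.098, -0.083]], "dr": [[0, 0, 0], [0, 0, 0], [0, 0, 0], [0, 0, 0], [0, 0, 0], [0, 0, 0], [0, 0, 0], [0, 0, 0], [0, 0, 0], [0, 0, 0]], "claw": [0.05, 0.05, 0.05, 0.05, 0.05, 0.05, 0.05, 0.05, 0.05, 0.05]}}

```text
time_s: 32.7
tcp_pos: [0.5101, 0.1517, 0.2786]
eef_rot: [-179.9, -0.0, -83.6]
contact_force: [-5.7, -0.6, 5.6]
gripper_width: 0.0109
gripper_force: 20.0
```

```bash
python3 - <<'E'
from h import *
np.set_printoptions(precision=4,suppress=True)
s=r.get_state();p=np.array(s['tcp_pos']);q=R.from_euler('xyz',s['eef_rot'],degrees=True); print(p,s['contact_force'])
ex=np.array([.9938,.1115])
# circle fit through grasp points, in (X,z)
T=np.array([[.4166,.141,.0796],[.4139,.141,.1191],[.427,.1423,.1816],[.4596,.146,.2368],p])
X=T[:,:2]@ex; Z=T[:,2]+.019
A=np.c_[2*X,2*Z,np.ones(5)]; b=X**2+Z**2
s_=np.linalg.lstsq(A,b,rcond=None)[0]; print('fit',s_[:2],np.sqrt(s_[2]+s_[0]**2+s_[1]**2), 'used hinge X',np.load('hinge.npy')[:2]@ex)
hX=np.load('hinge.npy')[:2]@ex
print('r',np.hypot(X-hX,Z-.13),'ang',189.97-np.degrees(np.arctan2(Z-.13,X-hX))%360)
c=cam('scene'); im=c['pixels'][:,:,::-1]; cv2.imwrite('pics/s2.png',cv2.resize(im[60:340,220:520],(600,560)))
E
```

```text
[0.5101 0.1517 0.2786] [-5.68   -0.6394  5.5602]
fit [0.6189 0.1309] 0.19188035289984667 used hinge X 0.61182264346172
r [0.1848 0.1849 0.1856 0.1873 0.1893] ang [ 0.1857 12.4802 32.3329 52.1587 72.2827]
```

View pics/s2.png

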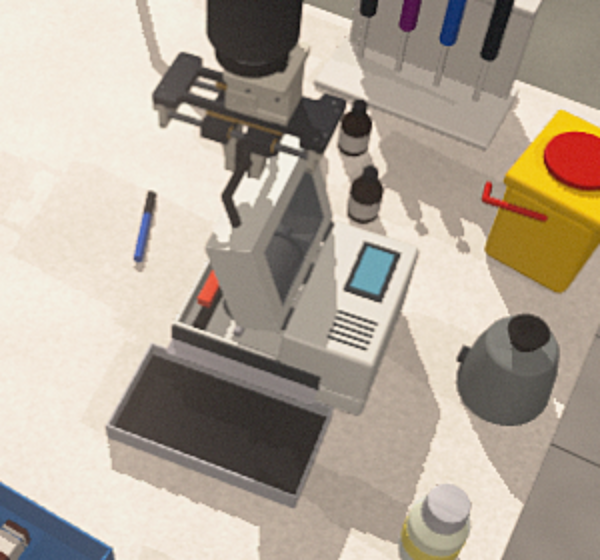

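Emit:
{"name": "jog_arm", "arguments": {"travel": [[0, -0.011, -0.007], [0, -0.023, -0.0136], [0, -0.0355, -0.0196], [0, -0.048, -0.0244], [0, -0.06, -0.0286], [0, -0.073, -0.0324], [0, -0.086, -0.0358], [0, -0.099, -0.0386], [0, -0.1105, -0.041], [0, -0.1215, -0.0428]], "dr": [[0, 0, 0], [0, 0, 0], [0, 0, 0], [0, 0, 0], [0, 0, 0], [0, 0, 0], [0, 0, 0], [0, 0, 0], [0, 0, 0], [0, 0, 0]], "claw": [0.05, 0.05, 0.05, 0.05, 0.05, 0.05, 0.05, 0.05, 0.05, 0.05]}}

```text
time_s: 34.0
tcp_pos: [0.5704, 0.1584, 0.299]
eef_rot: [-180.0, -0.0, -83.6]
contact_force: [-1.1, -2.2, 1.0]
gripper_width: 0.0109
gripper_force: 20.0
```

```bash
python3 - <<'E'
from h import *
np.set_printoptions(precision=4,suppress=True)
s=r.get_state();p=np.array(s['tcp_pos']);print(p,s['contact_force'],'X',p[:2]@[.9938,.1115],'grasp z',p[2]+.019)
c=cam('wrist'); v,u=np.mgrid[0:480,0:640]; P=world(c,np.c_[u.ravel(),v.ravel()]); lum=c['pixels'].reshape(-1,3).max(1)
X=P[:,:2]@[.9938,.1115]; Y=P[:,:2]@[-.1115,.9938]; 
k=(lum<70)&(P[:,2]>.25)&(P[:,2]<.35)&(abs(Y-.0945)<.08)
print(k.sum())
for lo in np.arange(.03,.17,.01):
    m=k&(Y>lo)&(Y<lo+.01)
    if m.sum()>20: print(round(lo,2),m.sum(),np.percentile(X[m],[5,50,95]),np.percentile(P[m,2],[5,50,95]))
cv2.imwrite('pics/w6.png',c['pixels'][:,:,::-1])
for d in r.tip_of('hood_bar','wrist')[:1]+[]: print(d['conf'],d['at'],world(c,[d['at']]))
E
```

```text
[0.5704 0.1584 0.299 ] [-1.0895 -2.2274  1.034 ] X 0.5845337586588499 grasp z 0.317957474963187
7052
0.03 876 [0.5795 0.5845 0.5893] [0.3027 0.3169 0.3188]
0.04 824 [0.5797 0.5846 0.5897] [0.3149 0.3176 0.319 ]
0.05 782 [0.5796 0.5846 0.5898] [0.3147 0.3175 0.3189]
0.06 718 [0.5796 0.5846 0.5896] [0.315  0.3175 0.3189]
0.07 708 [0.5795 0.5846 0.5897] [0.3146 0.3175 0.3189]
0.08 1336 [0.5761 0.5846 0.5933] [0.3062 0.3177 0.3312]
0.09 682 [0.5759 0.5846 0.5937] [0.3162 0.3444 0.3456]
0.1 259 [0.5759 0.5838 0.5933] [0.3167 0.3442 0.3453]
0.11 546 [0.5796 0.5847 0.5897] [0.3147 0.3175 0.3189]
0.12 264 [0.5791 0.5847 0.5898] [0.3145 0.3174 0.3186]
0.58 [319.1, 324.3] [[0.5741 0.1264 0.3786]]
```

View pics/w6.png

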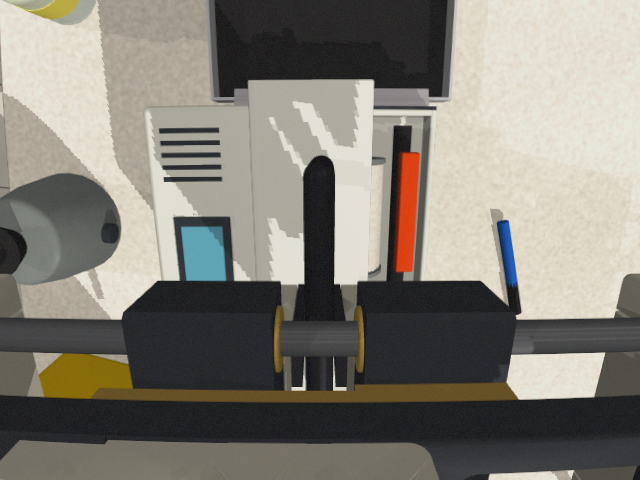

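Emit:
{"name": "jog_arm", "arguments": {"travel": [[0, -0.0105, -0.0015], [0, -0.02, -0.0025], [0, -0.0285, -0.003], [0, -0.036, -0.0035], [0, -0.042, -0.004], [0, -0.047, -0.0043], [0, -0.051, -0.0044], [0, -0.054, -0.0044], [0, -0.0555, -0.0044], [0, -0.056, -0.0044]], "dr": [[0, 0, 0], [0, 0, 0], [0, 0, 0], [0, 0, 0], [0, 0, 0], [0, 0, 0], [0, 0, 0], [0, 0, 0], [0, 0, 0], [0, 0, 0]], "claw": [0.05, 0.05, 0.05, 0.05, 0.05, 0.05, 0.05, 0.05, 0.05, 0.05]}}

```text
time_s: 35.35
tcp_pos: [0.5978, 0.1615, 0.3011]
eef_rot: [-180.0, -0.0, -83.6]
contact_force: [-1.4, -2.0, 0.1]
gripper_width: 0.0115
gripper_force: 20.0
```

```bash
python3 - <<'E'
from h import *
np.set_printoptions(precision=4,suppress=True)
s=r.get_state();p=np.array(s['tcp_pos']);print(p,s['contact_force'],s['gripper_width'],'X',p[:2]@[.9938,.1115],'grasp z',p[2]+.019)
c=cam('wrist'); v,u=np.mgrid[0:480,0:640]; P=world(c,np.c_[u.ravel(),v.ravel()]); lum=c['pixels'].reshape(-1,3).max(1)
X=P[:,:2]@[.9938,.1115]; Y=P[:,:2]@[-.1115,.9938]
k=(lum<70)&(P[:,2]>.25)&(P[:,2]<.35)&(Y>.04)&(Y<.07); print('bar',np.median(X[k]),np.percentile(P[k,2],95))
# hood front face (now facing up): slope in X gives angle-90
k=(lum>110)&(P[:,2]>.22)&(P[:,2]<.30)&(Y>0)&(Y<.07); A=np.c_[X[k],np.ones(k.sum())]
co=np.linalg.lstsq(A,P[k,2],rcond=None)[0]; print('face',k.sum(),'slope deg',np.degrees(np.arctan(co[0])),'z med',np.median(P[k,2]),'X range',np.percentile(X[k],[2,98]))
for n in ['hood_hinge']:
    print([(d['conf'],world(c,[d['at']],.13)) for d in r.tip_of(n,'wrist')[:2]])
t=cam('top')
for n in ['tote','marker','bottle_a']: print(n,[(round(d['conf'],2),np.round(d['at'])) for d in r.tip_of(n,'top')[:2]])
E
```

```text
[0.5978 0.1615 0.3011] [-1.3627 -2.0302  0.126 ] 0.011459312186508266 X 0.6120825459007667 grasp z 0.3201295272284592
bar 0.612126484165636 0.3209692504788624
face 14921 slope deg -9.973938990684811 z med 0.27285502953493623 X range [0.582 0.637]
[]
tote [(0.77, array([423., 278.])), (0.7, array([203., 209.]))]
marker [(0.51, array([250., 289.]))]
bottle_a [(0.58, array([437., 277.])), (0.58, array([417., 271.]))]
```

```bash
python3 - <<'E'
from h import *
print(r.close_job())
E
```

```text
the job is handed in; nothing more can be done
None
```

Both bottles are lying flat in the blue tote. The hood is open to about 100° (measured 99.97°) with the bar still held in the fingers, and the job was handed in at about 36 s.

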